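Close the chilled sample bay

ROBOT

A 6-joint arm with a two-finger parallel gripper is mounted at the origin on the work surface. World frame = base frame: x ahead of the robot, y to its left, z up, the work surface at z = 0. Lengths are in m, angles in rad, forces in N, time in s.
With the tool pointing down it reaches from about 0.35 to 0.975 m from the base axis. Payload 4.9 kg.
Tool frame: the origin (TCP) lies on the front face of the gripper's body, between the roots of the fingers; the fingertips stand ctrl.tip_extent ahead of it and the grasp point (between the pads) lies 54 mm ahead of it (ctrl.tip_extent is the distance from the TCP to the fingertips, in m); z points along the fingers, y is the line along which they close (so a half turn about z gives the same grasp; the last joint's range is limited). The gripper opens to 85 mm and grips with 20 to 120 N. Pads are 22 mm wide; open, the fingers measure 114 mm over their backs; the gripper's body (76 mm by 85 mm) begins 54 mm behind the grasp point. The pads swing forward as they close: fully open they stand 13 mm farther back than shut.
Start: joints at [-1.279, 0.053, 1.613, -0, 1.476, -0.119], TCP at [0.25, -0.573, 0.304] pointing down, gripper open.
Joint ranges: [-3.01, 3.01], [-1.01, 2.22], [0.06, 2.58], [-1.02, 4.17], [0.09, 2.62], [-3.14, 3.14]. Speed limits (rad/s): [2.57, 2.57, 3.14, 3.14, 3.14, 3.14].

INTERFACE

Orientations are given as a rotation vector (axis times angle).
In Python, from station import ctrl gives the robot as it stands.
- The arm moves only by the tool apply_moves, never from a script. Its argument "rows" is one flat list of numbers, 6 for each row, row after row: the shift along the tool's x, y, z normalised to -1 to 1, where 1 is 0.6 m, then the turn, a rotation vector about the tool's x, y, z normalised to -1 to 1, where 1 is 90 degrees. A call has 1 to 20 rows; each row is the pose to reach, as a shift and turn from the pose commanded when the call began, along the tool's axes at that moment; what a row does not reach only later rows make up. A row lasts 1/10 s, in which the tool goes at most 50 mm and 8.59 degrees, less where a joint would pass 70% of its speed; a pose out of reach is approached as far as the arm can. A call with a number of a shift or a turn outside -1 to 1 is refused whole. A call with a gripper value outside its range is refused whole. "grip" is the opening, from 0 (shut) to 1 (fully open), set as the call begins (left out, the last holds). The fingers move at their own pace and stop on an object; "grip_force" is the grip in N (left out, the last holds). Time passes only in rows, so rows that repeat a pose let the fingers close. It gives the time, the measured TCP pose, the force, the opening and the grip force at its end, in the units of the state.
- ctrl.get_obs(): the state, without advancing time (a new reading comes with each control period).
- ctrl.get_image(name): name is "scene" or "side" or "wrist"; returns (picture, depth): 420x560x3 uint8, blue, green, red; 420x560 float32, m along the optical axis (not along the pixel's ray), 0 where there is no reading.
- ctrl.camera_model(name): a dict with "mtx" (3x3 intrinsics, pixels), "R" (3x3) and "t" (3): a world point X has camera coordinates R X + t; the wrist camera has in their place "tool_from_camera" (4x4, takes a point from camera to tool coordinates, whose origin is the TCP and whose axes are the flange's). Camera axes: x right, y down, z forward; pixel columns grow to the right and rows downward; lengths in m; the calibration is good to about 2 mm. A picture is of the moment at which its call begins: read the wrist's pose just before it. camera_model takes no time and is no camera call.
- ctrl.finish_job(): hands the job in; it is judged then, once.
The state is a dict: "t": time; "q": joint angles; "dq": joint speeds; "effort": joint torques, N m; "tool_pos": TCP position; "tool_rot": TCP orientation; "contact_force": force on the tool from outside, world axes, zero at the start; "wrist_torque": the same for the moment, N m; "opening": finger opening in m; "grip_force": force on a finger pad.
Only numpy, scipy, OpenCV 4.12 (cv2) and the standard library are available. Lean on these libraries where they do the work, as an engineer would, in place of code of your own. Each camera call takes 0.05 s, during which the arm holds its last target. There are 200 camera calls.

TASK

Clear the orange divider out of the white sample bay and stand it on edge, fully down and centred, in the rack's free slot (the one with the green strip). Then lay the blue cover in the bay's opening without dropping it, and press it down until both ends are fully home: level and flush with the rim. Leave the grey dividers, the bottle and the beaker where they stand.

Things in the scene. Friction and masses are not known exactly. Their poses are not given: they have to be found in the camera images.
- bay: white fixed box, 150 (x) x 220 (y) x 60 mm high, open at the top; opening 108 (x) x 178 (y) mm. Origin at the centre of its underside, z up, y along its length. Its inner floor is 8 mm above the origin; low capped cups reach 34 mm. A black rubber seal bar (104 x 22 mm) lies across each end of the opening, centred 75 mm either side of the middle along y; the cover rests on the two bars.
- bay_mouth (a point): centre of the bay's opening at rim height, 60 mm above the bay's origin; axes as the bay's
- seal_left (a joint): how far the seal bar at the bay's +y end has sunk, m: 0 = fully raised (its top 5 mm below the rim), 0.009 = fully home (14 mm below the rim). It slides stiffly (about 6 N of pressing moves it) and stays where it is left.
- seal_right (a joint): the same for the seal bar at the bay's -y end
- cover: blue slab 100 (x) x 170 (y) x 14 mm thick with a white handle ridge on top in the middle, 16 mm wide (x), 76 mm long (y), rising from 14 to 42 mm above the underside. Lies flat on the table at first. Origin at the centre of its underside, z up; either way round fits. About 0.35 kg.
- cover_left (a point): pressing spot (grey disc) on the cover's top face, 65 mm from its middle along +y, 14 mm above its underside
- cover_right (a point): pressing spot (grey disc) on the cover's top face, 65 mm from its middle along -y
- divider: orange plate 10 mm thick (x), 110 mm long (y), 80 mm high (z), with a white stripe on its faces; stands on edge between two ribs on the bay's floor, length along the bay's y, rising 28 mm above the rim. Origin at the middle of its lower edge. About 0.12 kg.
- rack: fixed dark steel rack, base 134 (x) x 122 (y) x 8 mm, with three slots along y at x = -42, 0 and 42 mm; each slot is 15 mm wide, 38 mm deep and open at its ends, its walls reach 46 mm above the table. Origin at the centre of the underside, z up.
- home_slot: thin green strip on the floor of the rack's only free slot (any of the three), with a green tab (26 mm wide) sticking out 14 mm at each end of that slot. Origin on the slot's floor at the middle of the slot, 8 mm above the table; y along the slot, z up.
- stored_a: grey divider of the same size standing in another slot of the rack; origin at the middle of its lower edge
- stored_b: second grey divider standing in the remaining slot; origin at the middle of its lower edge
- bottle: small bottle with a blue cap, 56 mm across, 110 mm high, a bystander; origin at the centre of its underside, z up
- beaker: glass beaker, 70 mm across, 80 mm high, a bystander; origin at the centre of its underside, z up

How it is judged:
On the way, in this order (a step that is already met when the one before it is completed fails the run):
1. the orange divider stands on edge, fully down, in the green-stripped slot (horizontal distance between divider and home_slot below 0.022 m and z of divider in the frame of home_slot below 0.005 m and angle between divider's own z axis and vertical below 0.18 rad and angle between the y axis of divider and the y axis of home_slot, either way round below 0.12 rad), for 0.2 s.
2. the cover sits in the bay's opening, both ends pressed home, level and flush with the rim (horizontal distance between cover and bay below 0.009 m and angle between the y axis of cover and the y axis of bay, either way round below 0.08 rad and angle between cover's own z axis and vertical below 0.03 rad and z of each of cover_left, cover_right in the frame of bay_mouth below 0.0022 m and value of joint each of seal_left, seal_right above 0.007 m), for 0.2 s.
At the end, for the whole second after the job is handed in: Divider at rest in the green slot: within 22 mm of its middle and 5 mm of its floor, 0.18 rad of upright, 0.12 rad of the slot. Cover at rest in the bay: within 9 mm of centre, 0.08 rad of its direction, 0.03 rad of level, both spots at most 2.2 mm above the rim, both seals sunk over 7 mm (all of step 1 and all of step 2 and linear speed of each of divider, cover below 0.01 m/s); the robot touches nothing.
It fails at once if the cover is dropped or slammed into the bay (faster than 0.4 m/s within 30 mm of its seat) (horizontal distance between cover and bay below 0.05 m and z of cover in the frame of bay below 0.076 m and linear speed of cover above 0.4 m/s).
It fails at once if a grey divider, the bottle or the beaker is shifted (grey dividers by over 30 mm, the others by over 40 mm) or tipped by more than 0.5 rad (distance of any of stored_a, stored_b from where it was at the start of the episode above 0.03 m or distance of any of bottle, beaker from where it was at the start of the episode above 0.04 m or angle between any of stored_a, stored_b, bottle, beaker's own z axis and vertical above 0.5 rad).
It also fails if it takes over 67 s, if anything falls off the work surface, if the arm or the gripper's body presses on something with over 40 N, if the wrist force passes 120 N, or if a joint passes its speed limit or range.

## Working session

There is one attempt and no reset: what is moved stays moved. The work goes in short steps, Python scripts to look and compute and a tool call to move; the robot and the scene stay as the last step left them, time stands still between calls to the robot, and variables do not carry over. Pictures are saved under pics/ and viewed, at most 10 in all, crops included, and the job is handed in when it is done.

Besides the shell and the picture viewer there is one more tool, called after "Call:" as name(argument=value, ...), one argument or row to a line, values as JSON. apply_moves: Moves the arm, as the interface text tells. Its arguments: {"type":"object","properties":{"rows":{"type":"array","items":{"type":"number"}},"grip":{"type":"number"},"grip_force":{"type":"number"}},"required":["rows"]}

```bash
ls; mkdir -p pics
cat > h.py <<'E'
import numpy as np, cv2
from station import ctrl
from scipy.spatial.transform import Rotation as Ro
def snap(name, fn):
    o=ctrl.get_obs(); im,d=ctrl.get_image(name); m=ctrl.camera_model(name)
    if name=='wrist':
        T=np.array(m['tool_from_camera']); W=np.eye(4); W[:3,:3]=Ro.from_rotvec(o['tool_rot']).as_matrix(); W[:3,3]=o['tool_pos']
        C=W@T
    else:
        C=np.eye(4); R=np.array(m['R']); C[:3,:3]=R.T; C[:3,3]=-R.T@np.array(m['t'])
    cv2.imwrite(f'pics/{fn}.png',im); np.savez(f'pics/{fn}.npz',im=im,d=d,K=np.array(m['mtx']),C=C)
def cloud(fn):
    z=np.load(f'pics/{fn}.npz'); d=z['d']; v,u=np.mgrid[:d.shape[0],:d.shape[1]]
    r=np.stack([u,v,np.ones_like(u)],-1)@np.linalg.inv(z['K']).T
    P=r*d[...,None]@z['C'][:3,:3].T+z['C'][:3,3]; P[d==0]=np.nan
    return z['im'],P
def tomove(o,target_pos,dyaw=0):
    "shift in tool axes, normalised"
    R=Ro.from_rotvec(o['tool_rot']).as_matrix()
    return R.T@(np.array(target_pos)-o['tool_pos'])/0.6
E
python3 - <<'E'
from h import *
o=ctrl.get_obs(); print(o,ctrl.tip_extent)
snap('scene','s0');snap('side','d0')
print(Ro.from_rotvec(o['tool_rot']).as_matrix().round(3))
E
```

```text
pics
{'t': 0.0, 'q': array([-1.27904398e+00,  5.33629508e-02,  1.61431024e+00, -4.60338078e-05,
        1.47598361e+00, -1.18971311e-01]), 'dq': array([ 0.00099595,  0.00248243,  0.00087907,  0.00149733, -0.00018416,
       -0.00090716]), 'effort': array([-3.83796180e-05, -3.93683195e+01, -3.70177531e+01,  5.71573295e-06,
        7.21707882e-03, -2.26603436e-05]), 'tool_pos': array([ 0.2494152 , -0.57255563,  0.30264938]), 'tool_rot': array([-3.07356840e+00, -6.40226181e-01,  3.51240684e-04]), 'contact_force': array([-1.22902289,  0.95390834,  0.21729784]), 'wrist_torque': array([-0.04089021,  0.01462493,  0.0387952 ]), 'grip_force': 0.0, 'opening': 0.08523612788894978} 0.0726
[[ 0.917  0.399 -0.001]
 [ 0.399 -0.917  0.002]
 [ 0.    -0.002 -1.   ]]
```

View pics/s0.png

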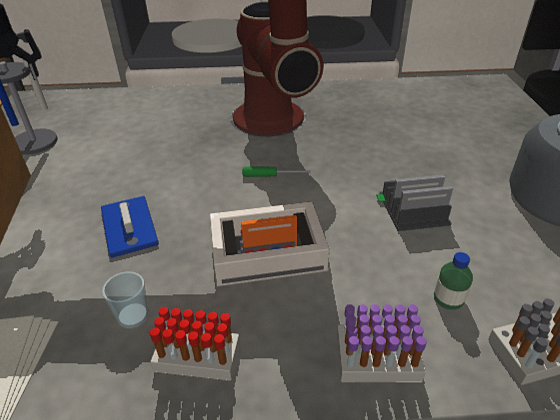

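View pics/d0.png

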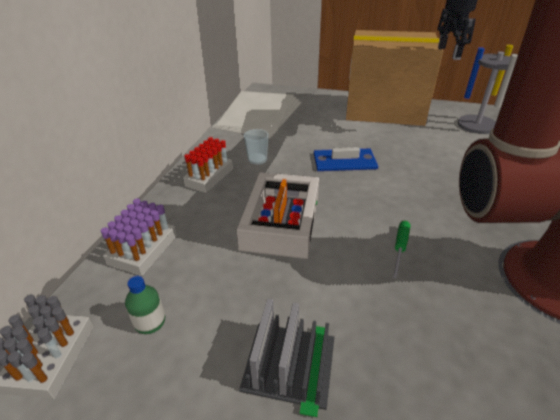

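The scene view shows the bay at (270,240), cover at (128,225), and rack at (420,205). The side view shows the green slot on the robot's side of the rack, from (320,328) to (310,408).

```bash
cat > m.py <<'E'
from h import *
def rect(P,label):
    P=P[~np.isnan(P).any(1)]
    (c,s,a)=cv2.minAreaRect((P[:,:2]*1000).astype(np.float32))
    print(label,len(P),'c',np.round(c,1),'size',np.round(s,1),'ang',round(a,1),'z',np.nanpercentile(P[:,2]*1000,[1,25,50,75,99]).round(1))
for f in ['s0','d0']:
    im,P=cloud(f); hsv=cv2.cvtColor(im,cv2.COLOR_BGR2HSV); h,s,v=cv2.split(hsv); Z=P[...,2]
    inw=(P[...,0]>.3)&(P[...,0]<1.0)
    def box(mask,l):
        mask=mask.astype(np.uint8); n,lab,st,_=cv2.connectedComponentsWithStats(mask)
        for i in range(1,n):
            if st[i,4]>60: rect(P[lab==i],f+' '+l+str(st[i,:4]))
    box(inw&(h>105)&(h<125)&(s>170)&(v>60)&(Z>.008)&(Z<.03),'cover')
    box(inw&(h>5)&(h<18)&(s>180)&(v>120)&(Z>.05),'orange')
    box(inw&(h>50)&(h<75)&(s>150)&(Z<.03)&(Z>-.01),'green')
    box(inw&(abs(Z-.06)<.004)&(s<60),'rim')
    box(inw&(abs(Z-.088)<.004)&(s<60),'grey tops')
    box(inw&(abs(Z-.038)<.006)&(s<60)&(v>130),'ridge')
    box(inw&(abs(Z-.046)<.003)&(s<80)&(v<130),'rackwalls')
    box(inw&(h>105)&(h<125)&(s>170)&(Z>.09),'cap')
E
python3 m.py
```

```text
s0 cover[101 196  57  61] 1976 c [ 482.2 -324. ] size [170.2  97.9] ang 19.0 z [ 9.5 15.1 16.  16.9 18.9]
s0 orange[241 216  56  23] 811 c [580.1 -16.5] size [ 13.  108.7] ang 7.0 z [50.7 60.2 75.3 86.8 91.7]
s0 green[243 167  33   9] 270 c [312.2 -33.2] size [80.7 19.5] ang 85.4 z [10.1 17.2 22.1 25.9 28.9]
s0 rim[513 166  47  42] 182 c [474.9 569.7] size [150.   26.9] ang 13.4 z [56.1 58.1 60.4 62.1 63.9]
s0 rim[400 198  50   8] 144 c [510.9 320.1] size [ 11.8 108. ] ang 0.9 z [56.1 58.  60.1 62.4 63.9]
s0 rim[210 201 119  66] 2800 c [578.2 -21.5] size [156.8 220.5] ang 7.0 z [56.1 60.2 61.6 62.5 63.9]
s0 rim[108 280  34  19] 125 c [ 708.1 -277.9] size [26.2 56.9] ang 24.4 z [56.2 58.2 60.  62.1 63.9]
s0 rim[110 289  36  22] 113 c [ 743.7 -258.6] size [23.7 62.5] ang 32.1 z [56.1 58.1 60.8 62.6 64. ]
s0 grey tops[517 157  43  38] 171 c [468.1 567.6] size [144.5  24.7] ang 9.9 z [84.2 86.  87.9 90.2 91.9]
s0 grey tops[395 174  50  10] 232 c [464.8 317.4] size [ 15.3 110.5] ang 5.5 z [84.1 87.3 89.4 90.6 91.9]
s0 grey tops[402 186  51  10] 256 c [506.9 320.8] size [ 14.7 110.4] ang 5
[... 2651 characters left out ...]
[708.  318.8] size [50.5 17.3] ang 64.9 z [32.2 35.3 37.8 40.8 43.7]
d0 rackwalls[259 314  20  67] 278 c [496.8 319.6] size [  8.9 115.8] ang 6.6 z [43.5 45.4 46.1 46.8 48.1]
d0 rackwalls[273 316  17  68] 163 c [477.3 317.7] size [  5.9 116.8] ang 6.7 z [43.9 45.5 46.1 46.7 48.2]
d0 rackwalls[287 318  17  69] 278 c [454.9 316. ] size [  6.2 116.5] ang 5.1 z [43.2 45.5 46.3 46.9 48.7]
d0 rackwalls[302 320  14  69] 279 c [433.9 314.2] size [  6.  117.1] ang 4.9 z [44.  45.5 46.2 46.9 48.2]
d0 rackwalls[317 322  12  71] 265 c [413.1 312.6] size [  5.8 116.2] ang 5.0 z [43.8 45.7 46.2 46.9 48.2]
d0 cap[128 277  17  16] 203 c [725.3 311.9] size [22. 22.] ang 51.1 z [ 95.4 104.3 109.1 110.2 112. ]
```

```bash
cat > p.py <<'E'
from h import *
import sys
# usage: p.py x y z(mm, TCP) yaw_of_tool_y(deg)
def plan(x,y,z,yaw,cmd=None):
    o=ctrl.get_obs(); R=Ro.from_rotvec(o['tool_rot']).as_matrix()
    a=np.radians(yaw); best=None
    for k in (0,np.pi):
        yy=np.array([np.cos(a+k),np.sin(a+k),0]); zz=np.array([0,0,-1.]); T=np.stack([np.cross(yy,zz),yy,zz],1)
        w=Ro.from_matrix(R.T@T).as_rotvec()
        if best is None or np.linalg.norm(w)<np.linalg.norm(best): best=w
    s=R.T@(np.array([x,y,z])/1000-o['tool_pos'])
    n=max(np.linalg.norm(s)/.05,np.degrees(np.linalg.norm(best))/8.59)
    print('t',round(o['t'],2),'row',(s/.6).round(4),(best/(np.pi/2)).round(4),'rows>=',round(n,1),'pos',(o['tool_pos']*1000).round(1),'F',o['contact_force'].round(1),'open',round(o['opening'],4))
if __name__=='__main__': plan(*map(float,sys.argv[1:5]))
E
python3 p.py 579 -15.5 250 7
```

```text
t 0.1 row [ 0.8743 -0.6317  0.0893] [-0.0009 -0.0009 -0.8163] rows>= 13.0 pos [ 249.5 -572.6  302.8] F [0.3 0.3 0.8] open 0.085
```

Call:
apply_moves(
  rows=[0.874,-0.632,0.089,-0.001,-0.001,-0.816,0.874,-0.632,0.089,-0.001,-0.001,-0.816,0.874,-0.632,0.089,-0.001,-0.001,-0.816,0.874,-0.632,0.089,-0.001,-0.001,-0.816,0.874,-0.632,0.089,-0.001,-0.001,-0.816,0.874,-0.632,0.089,-0.001,-0.001,-0.816,0.874,-0.632,0.089,-0.001,-0.001,-0.816,0.874,-0.632,0.089,-0.001,-0.001,-0.816,0.874,-0.632,0.089,-0.001,-0.001,-0.816,0.874,-0.632,0.089,-0.001,-0.001,-0.816,0.874,-0.632,0.089,-0.001,-0.001,-0.816,0.874,-0.632,0.089,-0.001,-0.001,-0.816,0.874,-0.632,0.089,-0.001,-0.001,-0.816,0.874,-0.632,0.089,-0.001,-0.001,-0.816,0.874,-0.632,0.089,-0.001,-0.001,-0.816,0.874,-0.632,0.089,-0.001,-0.001,-0.816],
  grip=0.45,
)

```text
t: 1.7
tool_pos: [0.5785, -0.0165, 0.2502]
tool_rot: [2.082, 2.351, -0.003]
contact_force: [1.3, 0.5, 0.7]
opening: 0.0383
grip_force: 0.0
```

```bash
python3 - <<'E'
from h import *
snap('wrist','w1')
E
sed -i "s/for f in \['s0','d0'\]/import sys\nfor f in sys.argv[1:]/" m.py
python3 m.py w1 | egrep 'orange|rim'; python3 p.py 579 -15.5 129 7
```

```text
w1 orange[276 146  14 131] 1499 c [581.1 -25. ] size [ 10.1 128.8] ang 6.0 z [62.6 88.2 88.7 89.1 90.3]
w1 rim[192  84 183 206] 12579 c [578.8  -6.4] size [150.4 190.3] ang 6.5 z [57.2 60.  60.6 61.1 62.3]
w1 rim[243 294  78  20] 1413 c [ 592.  -119.3] size [79.9 22. ] ang 7.4 z [56.5 59.9 60.5 61.  62.1]
w1 rim[470 329  10  12] 67 c [ 799.7 -131.3] size [10.2  4.4] ang 75.1 z [56.  57.8 59.9 62.5 63.7]
w1 rim[378 399  27  16] 106 c [ 739.7 -242.6] size [ 7.4 39.6] ang 64.8 z [56.2 58.1 60.  61.9 63.8]
t 1.75 row [0.0027 0.0011 0.2023] [-0.0001  0.0014 -0.0012] rows>= 2.4 pos [578.5 -16.9 250.4] F [-0.2  0.  -0.4] open 0.0386
```

View pics/w1.png

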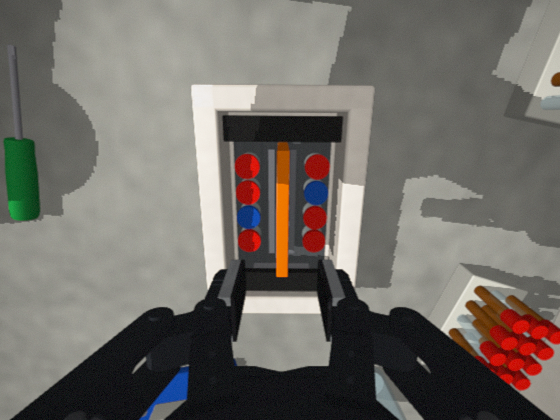

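Call:
apply_moves(
  rows=[0.003,0.002,0.08,0,0,0,0.003,0.002,0.15,0,0,0,0.003,0.002,0.19,0,0,0,0.003,0.002,0.203,0,0,0,0.003,0.002,0.203,0,0,0],
)

```text
t: 2.25
tool_pos: [0.5792, -0.0152, 0.1279]
tool_rot: [2.084, 2.351, -0.004]
contact_force: [0.2, -0.6, 0.4]
opening: 0.0384
grip_force: 0.0
```

Call:
apply_moves(
  rows=[0,0,0,0,0,0,0,0,0,0,0,0,0,0,0,0,0,0,0,0,0,0,0,0,0,0,0,0,0,0],
  grip=0,
  grip_force=40,
)

```text
t: 2.75
tool_pos: [0.5811, -0.0147, 0.1312]
tool_rot: [2.08, 2.349, -0.0]
contact_force: [-2.8, -1.4, 5.9]
opening: 0.0094
grip_force: 42.2
```

Call:
apply_moves(
  rows=[0,0,-0.04,0,0,0,0,0,-0.1,0,0,0,0,0,-0.16,0,0,0,0,0,-0.185,0,0,0,0,0,-0.185,0,0,0,0,0,-0.185,0,0,0],
)

```text
t: 3.35
tool_pos: [0.5793, -0.0139, 0.2383]
tool_rot: [2.082, 2.352, -0.003]
contact_force: [0.3, -0.6, -2.3]
opening: 0.0094
grip_force: 41.0
```

```bash
python3 p.py 423.5 314.8 242 4.9
```

```text
t 3.35 row [ 0.5753 -0.1912 -0.0068] [-0.0008  0.001   0.0232] rows>= 7.3 pos [579.3 -13.9 238.3] F [ 0.3 -0.6 -2.3] open 0.0094
```

Call:
apply_moves(
  rows=[0.05,-0.017,-0.007,0,0,0.02,0.12,-0.04,-0.007,0,0,0.023,0.2,-0.066,-0.007,0,0,0.023,0.28,-0.093,-0.007,0,0,0.023,0.36,-0.12,-0.007,0,0,0.023,0.43,-0.143,-0.007,0,0,0.023,0.5,-0.166,-0.007,0,0,0.023,0.55,-0.183,-0.007,0,0,0.023,0.575,-0.191,-0.007,0,0,0.023,0.575,-0.191,-0.007,0,0,0.023,0.575,-0.191,-0.007,0,0,0.023],
)

```text
t: 4.45
tool_pos: [0.4234, 0.314, 0.2407]
tool_rot: [2.123, 2.315, -0.008]
contact_force: [0.6, -0.2, -1.5]
opening: 0.0095
grip_force: 40.9
```

```bash
python3 - <<'E'
from h import *
snap('wrist','w2'); snap('side','d2')
a=cv2.imread('pics/w2.png');b=cv2.imread('pics/d2.png')
cv2.imwrite('pics/c2.png',cv2.resize(np.hstack([a,b[100:,100:]]) if 0 else np.hstack([cv2.resize(a,(400,300)),cv2.resize(b[180:420,200:520],(400,300))]),(800,300)))
E
python3 m.py w2 d2| egrep 'orange|green|grey|rackw'; python3 p.py 423.5 314.8 135 4.9
```

```text
w2 orange[269 160  25 212] 4534 c [422.5 322.3] size [10.8 92.4] ang 4.7 z [133.9 197.6 198.1 198.5 199.6]
w2 green[270 120  26  39] 710 c [419.8 372. ] size [24.5 36.6] ang 5.0 z [ 7.7  9.8 10.9 11.8 13.2]
w2 grey tops[326 151  21 132] 1740 c [466.5 318.1] size [ 10.5 110. ] ang 5.1 z [84.6 88.2 88.6 89.1 90.3]
w2 grey tops[374 152  29 131] 1846 c [508.2 321.5] size [ 10.7 109.9] ang 5.0 z [84.4 88.1 88.6 89.1 90.2]
w2 rackwalls[268 143   7  45] 188 c [411.2 351.5] size [ 5.3 39. ] ang 4.1 z [44.  46.1 46.5 47.  47.9]
w2 rackwalls[291 143   7 115] 487 c [435.3 318.1] size [  5.5 109.7] ang 5.9 z [44.5 46.2 46.6 47.1 48.2]
w2 rackwalls[311 143  12 120] 795 c [456.2 316.9] size [  6.2 115.9] ang 5.0 z [43.6 46.1 46.6 47.1 48.3]
w2 rackwalls[353 143  18 120] 870 c [497.9 320.8] size [  6.7 115.3] ang 4.8 z [43.3 46.  46.5 47.1 48.1]
w2 rackwalls[362 146  15 115] 233 c [503.6 321.6] size [  3.3 109.2] ang 3.6 z [43.1 44.5 46.2 47.7 48.9]
d2 orange[311 269  18  90] 692 c [421.  324.7] size [11.8 86.6] ang 4.7 z [121.9 165.1 197.4 198.4 200. ]
d2 orange[ 32 364  11  12] 70 c [805.2 463.3]
[... 1053 characters left out ...]
15.4] ang 11.1 z [84.1 87.  90.4 91.4 92. ]
d2 rackwalls[259 314  20  67] 284 c [497.9 320.2] size [  9.1 115. ] ang 5.2 z [43.1 45.6 46.2 46.9 48.3]
d2 rackwalls[273 316  17  68] 161 c [476.3 318.9] size [  5.9 115. ] ang 5.8 z [44.3 45.6 46.2 46.8 48.1]
d2 rackwalls[287 319  17  68] 272 c [454.8 317.2] size [  6.2 113.3] ang 5.0 z [43.3 45.6 46.1 46.8 48.5]
d2 rackwalls[317 323  12  70] 268 c [413.  312.4] size [  6.  115.8] ang 5.0 z [43.8 45.5 46.3 46.8 48.4]
d2 rackwalls[302 335   9  55] 178 c [432.7 329.4] size [ 6.1 87.2] ang 5.0 z [43.9 45.6 46.2 46.7 48.4]
t 4.55 row [ 0.0027 -0.0007  0.178 ] [-0.001   0.0021 -0.0005] rows>= 2.1 pos [424.2 313.6 241.8] F [-0.3  0.7 -0.7] open 0.0094
```

View pics/c2.png

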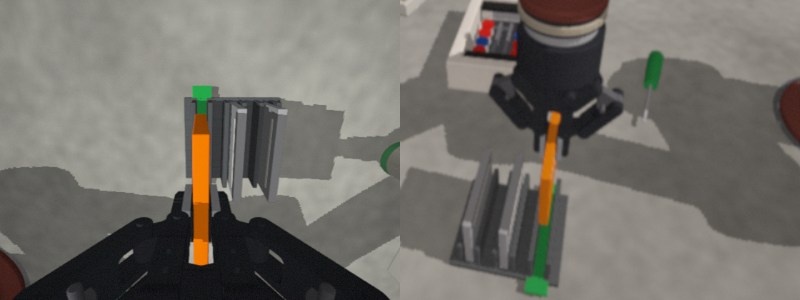

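Call:
apply_moves(
  rows=[0.002,0.0025,0.05,0,0,0,0.002,0.0025,0.09,0,0,0,0.002,0.0025,0.11,0,0,0,0.002,0.0025,0.12,0,0,0,0.002,0.0025,0.13,0,0,0,0.002,0.0025,0.133,0,0,0],
)

```text
t: 5.15
tool_pos: [0.4261, 0.3156, 0.1636]
tool_rot: [2.123, 2.313, -0.001]
contact_force: [-0.1, -0.1, -1.7]
opening: 0.0091
grip_force: 41.0
```

Call:
apply_moves(
  rows=[0,-0.001,0.015,0,0,0,0,-0.001,0.03,0,0,0,0,-0.001,0.042,0,0,0,0,-0.001,0.05,0,0,0,0,-0.001,0.054,0,0,0,0,-0.001,0.054,0,0,0],
)

```text
t: 5.75
tool_pos: [0.4253, 0.3157, 0.1312]
tool_rot: [2.123, 2.313, -0.001]
contact_force: [-0.5, 0.5, 0.7]
opening: 0.0093
grip_force: 41.2
```

Smooth descent. I'll nudge it down until there's contact, then release.

Call:
apply_moves(
  rows=[0,0,0.003,0,0,0,0,0,0.005,0,0,0,0,0,0.005,0,0,0],
)

```text
t: 6.05
tool_pos: [0.4258, 0.3159, 0.1312]
tool_rot: [2.123, 2.313, -0.002]
contact_force: [-6.5, -5.3, 16.9]
opening: 0.0095
grip_force: 43.7
```

Call:
apply_moves(
  rows=[0,0,0,0,0,0,0,0,0,0,0,0,0,0,0,0,0,0,0,0,0,0,0,0],
  grip=0.35,
)

```text
t: 6.45
tool_pos: [0.425, 0.3155, 0.1276]
tool_rot: [2.123, 2.313, -0.002]
contact_force: [0.5, 0.0, -0.5]
opening: 0.0299
grip_force: 0.0
```

Call:
apply_moves(
  rows=[0,0,-0.05,0,0,0,0,0,-0.12,0,0,0,0,0,-0.2,0,0,0,0,0,-0.22,0,0,0,0,0,-0.22,0,0,0],
)

```text
t: 6.95
tool_pos: [0.4262, 0.3165, 0.2631]
tool_rot: [2.122, 2.312, 0.007]
contact_force: [-0.4, -0.5, 1.0]
opening: 0.0298
grip_force: 0.0
```

```bash
python3 - <<'E'
from h import *
snap('wrist','w3'); snap('side','d3')
E
python3 m.py w3 d3| egrep 'orange|green|grey'; python3 p.py 482 -323 220 19
```

```text
w3 orange[274 147  12 124] 1273 c [426.3 316.1] size [  9.3 108.5] ang 4.5 z [60.6 88.2 88.6 89.2 90.3]
w3 green[265 123  24  28] 432 c [418.3 376.4] size [24.8 27.7] ang 5.6 z [ 7.5 10.8 11.6 12.2 13.4]
w3 green[171 391  17  22] 175 c [305.5   4.3] size [31.1 15.5] ang 46.1 z [ 5.6 15.8 19.7 23.2 26. ]
w3 grey tops[318 152  17 116] 1324 c [466.2 320.8] size [ 10.3 104.8] ang 4.9 z [85.3 88.2 88.7 89.1 90.2]
w3 grey tops[362 152  24 121] 1534 c [508.3 321.6] size [ 10.8 109.8] ang 5.1 z [84.3 88.1 88.6 89.1 90.2]
d3 orange[307 308  16  79] 543 c [425.8 315.7] size [ 10.  109.4] ang 5.0 z [52.6 87.  88.  88.8 90.5]
d3 orange[ 32 364  10  12] 69 c [805.5 462.9] size [11.   4.9] ang 85.6 z [50.4 55.2 60.8 64.2 69.2]
d3 green[396 222  12  29] 224 c [309.1 -26.8] size [76.6 18.2] ang 88.8 z [11.9 22.7 24.7 25.9 28.3]
d3 green[300 401  18  15] 203 c [418.  379.9] size [23.8 21.4] ang 7.2 z [ 8.2 10.5 11.4 12.1 13.4]
d3 grey tops[ 24 294  40  34] 542 c [850.9 384.3] size [43.5 86.2] ang 55.9 z [84.2 87.  90.2 91.3 92. ]
d3 grey tops[250 298  23  65] 456 c [507.1 320.8] size [ 10.5 109.9] ang 4.8 z [84.3 87.6 88.1 88.7 90.1]
d3 grey tops[279 302  20  66] 468 c [465.3 317.6] size [ 10.3 110.5] ang 5.0 z [84.7 87.6 88.3 88.8 90.2]
d3 grey tops[  8 314  13  11] 77 c [880.  415.4] size [14.8 15.2] ang 29.1 z [84.5 87.2 90.6 91.4 91.9]
d3 grey tops[  0 325  25  13] 165 c [865.8 433.6] size [35.3 15.8] ang 9.5 z [84.2 87.5 90.7 91.5 92. ]
d3 grey tops[ 37 329  13  11] 74 c [817.2 424. ] size [15.  13.3] ang 15.9 z [84.4 87.1 90.3 91.4 92. ]
d3 grey tops[  0 337  30  14] 203 c [848.6 449.9] size [47.3 15.3] ang 9.2 z [84.1 87.1 90.2 91.3 92. ]
d3 grey tops[  0 351  35  14] 228 c [826.6 465.9] size [49.8 15.8] ang 12.5 z [84.2 87.4 90.  91.3 92. ]
t 7.05 row [-1.0683  0.0046  0.067 ] [-0.0012  0.0017 -0.1566] rows>= 12.8 pos [424.5 315.5 258.4] F [ 0.1 -0.3 -0. ] open 0.0297
```

Call:
apply_moves(
  rows=[-0.05,0,0,0,0,0,-0.12,0,0,0,0,-0.05,-0.2,0,0,0,0,-0.1,-0.28,0,0,0,0,-0.15,-0.36,0,0,0,0,-0.157,-0.44,0.002,0,0,0,-0.157,-0.52,0.002,0,0,0,-0.157,-0.6,0.003,0,0,0,-0.157,-0.68,0.003,0,0,0,-0.157,-0.76,0.004,0,0,0,-0.157,-0.84,0.004,0,0,0,-0.157,-0.92,0.005,0,0,0,-0.157,-0.97,0.005,0,0,0,-0.157,-0.99,0.005,0,0,0,-0.157],
)

```text
t: 8.45
tool_pos: [0.4776, -0.2777, 0.2577]
tool_rot: [-1.825, -2.552, 0.002]
contact_force: [0.8, 1.1, -0.4]
opening: 0.03
grip_force: 0.0
```

```bash
python3 p.py 482 -323 240 19
```

```text
t 8.45 row [-0.0739 -0.0174  0.0293] [-0.0022 -0.0015 -0.0016] rows>= 1.0 pos [ 477.6 -277.7  257.7] F [ 0.8  1.1 -0.4] open 0.03
```

Call:
apply_moves(
  rows=[-0.05,-0.012,0.02,-0.002,-0.001,-0.001,-0.074,-0.017,0.029,-0.002,-0.001,-0.001,-0.074,-0.017,0.029,-0.002,-0.001,-0.001],
  grip=0.6,
)

```text
t: 8.75
tool_pos: [0.4828, -0.3209, 0.2409]
tool_rot: [-1.823, -2.558, -0.002]
contact_force: [0.3, 0.1, -0.3]
opening: 0.0512
grip_force: 0.0
```

```bash
python3 - <<'E'
from h import *
snap('wrist','w4')
E
python3 m.py w4| egrep 'cover|ridge'; python3 p.py 482 -323 82 19
```

```text
w4 cover[193 152 169  92] 12124 c [ 480.6 -323.5] size [168.1  98. ] ang 19.0 z [12.4 14.2 14.7 15.2 16.3]
w4 ridge[238 199  79  17] 1208 c [ 480.3 -323.8] size [74.4 15.2] ang 18.9 z [38.7 41.9 42.5 43.  43.9]
w4 ridge[494 206  33  39] 376 c [ 700.3 -266.7] size [42.9 10. ] ang 82.4 z [32.2 35.1 38.  41.1 43.9]
w4 ridge[537 240  21  18] 133 c [ 753.2 -276.5] size [16.5  4.3] ang 77.2 z [32.2 34.6 37.6 40.8 43.7]
t 8.8 row [-0.0038 -0.0037  0.2665] [ 0.0009 -0.0001  0.0011] rows>= 3.2 pos [ 483.2 -320.2  241.9] F [-0.3 -0.6 -0.3] open 0.0513
```

View pics/w4.png

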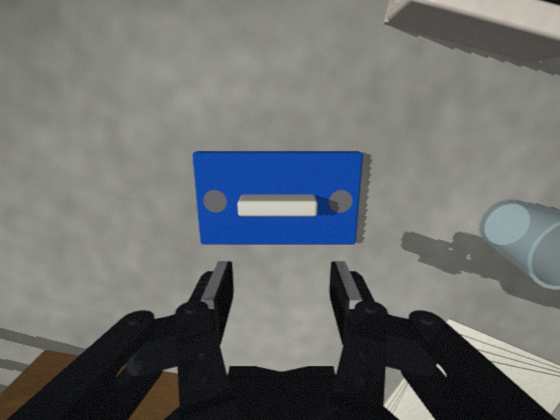

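The cover's long axis and ridge run along 19° (ridge at (277,207)), so the tool has to turn 90° for its fingers to close across the ridge.

Call:
apply_moves(
  rows=[-0.005,-0.003,0.04,0,0,0.09,-0.005,-0.003,0.08,0,0,0.18,-0.005,-0.003,0.12,0,0,0.27,-0.005,-0.003,0.15,0,0,0.36,-0.005,-0.003,0.15,0,0,0.45,-0.005,-0.003,0.15,0,0,0.54,-0.005,-0.003,0.15,0,0,0.63,-0.005,-0.003,0.15,0,0,0.72,-0.005,-0.003,0.15,0,0,0.81,-0.005,-0.003,0.15,0,0,0.9,-0.005,-0.003,0.15,0,0,0.99,-0.005,-0.003,0.15,0,0,1.0,-0.005,-0.003,0.15,0,0,1.0],
)

```text
t: 10.1
tool_pos: [0.4835, -0.3236, 0.1541]
tool_rot: [3.094, 0.527, 0.006]
contact_force: [0.7, 0.2, 0.8]
opening: 0.0516
grip_force: 0.0
```

```bash
python3 p.py 480.5 -323.6 90 -71
```

```text
t 10.1 row [-0.0051 -0.0021  0.1069] [ 0.0023 -0.0021  0.0037] rows>= 1.3 pos [ 483.5 -323.6  154.1] F [0.7 0.2 0.8] open 0.0516
```

Call:
apply_moves(
  rows=[-0.005,-0.002,0.03,0.002,-0.002,0.003,-0.005,-0.002,0.07,0.002,-0.002,0.003,-0.005,-0.002,0.095,0.002,-0.002,0.003,-0.005,-0.002,0.103,0.002,-0.002,0.003,-0.005,-0.002,0.103,0.002,-0.002,0.003],
)

```text
t: 10.6
tool_pos: [0.4797, -0.3242, 0.0905]
tool_rot: [-3.097, -0.515, 0.003]
contact_force: [-0.1, 0.3, 1.0]
opening: 0.0511
grip_force: 0.0
```

Call:
apply_moves(
  rows=[0,0,0,0,0,0,0,0,0,0,0,0,0,0,0,0,0,0,0,0,0,0,0,0,0,0,0,0,0,0,0,0,0,0,0,0],
  grip=0,
  grip_force=60,
)

```text
t: 11.2
tool_pos: [0.4811, -0.3254, 0.0935]
tool_rot: [3.097, 0.514, 0.002]
contact_force: [-0.1, 0.4, 5.9]
opening: 0.0142
grip_force: 62.3
```

Call:
apply_moves(
  rows=[0,0,-0.03,0,0,0,0,0,-0.08,0,0,0,0,0,-0.13,0,0,0,0,0,-0.18,0,0,0,0,0,-0.21,0,0,0,0,0,-0.21,0,0,0],
)

```text
t: 11.8
tool_pos: [0.4811, -0.3253, 0.2203]
tool_rot: [3.095, 0.514, 0.004]
contact_force: [1.0, -0.8, -4.2]
opening: 0.0146
grip_force: 61.1
```

```bash
python3 p.py 578.5 -21.2 215 6.7
```

```text
t 11.8 row [ 0.3175 -0.4271  0.0077] [ 3.200e-03  8.000e-04 -8.649e-01] rows>= 9.1 pos [ 481.1 -325.3  220.3] F [ 1.  -0.8 -4.2] open 0.0146
```

Call:
apply_moves(
  rows=[0.02,-0.027,0.008,0,0,-0.05,0.05,-0.067,0.008,0,0,-0.13,0.08,-0.108,0.008,0,0,-0.21,0.11,-0.148,0.008,0,0,-0.29,0.14,-0.188,0.008,0,0,-0.37,0.17,-0.229,0.008,0,0,-0.45,0.2,-0.269,0.008,0,0,-0.53,0.23,-0.309,0.008,0,0,-0.61,0.26,-0.35,0.008,0,0,-0.69,0.285,-0.383,0.008,0,0,-0.77,0.305,-0.41,0.008,0,0,-0.83,0.317,-0.427,0.008,0.003,0,-0.865,0.317,-0.427,0.008,0.003,0,-0.865,0.317,-0.427,0.008,0.003,0,-0.865],
)

```text
t: 13.2
tool_pos: [0.5765, -0.0208, 0.2109]
tool_rot: [-2.084, -2.342, 0.005]
contact_force: [-0.3, 0.0, -3.7]
opening: 0.0148
grip_force: 61.0
```

```bash
python3 - <<'E'
from h import *
snap('wrist','w5'); snap('scene','s5'); snap('side','d5')
a=cv2.imread('pics/w5.png');b=cv2.imread('pics/d5.png')
cv2.imwrite('pics/c5.png',np.hstack([cv2.resize(a,(400,300)),cv2.resize(b[90:300,180:460],(400,300))]))
for f in ['w5','d5','s5']:
    im,P=cloud(f); h,s,v=cv2.split(cv2.cvtColor(im,cv2.COLOR_BGR2HSV)); Z=P[...,2]
    near=(abs(P[...,0]-.58)<.15)&(abs(P[...,1]+.02)<.17)
    for l,m in (('cover',near&(h>105)&(h<125)&(s>170)&(Z>.1)),('covertop',near&(h>105)&(h<125)&(s>170)&(Z>.131)),('rim',near&(abs(Z-.06)<.004)&(s<60))):
        Q=P[m]
        if len(Q)<30: continue
        c,sz,a=cv2.minAreaRect((Q[:,:2]*1000).astype(np.float32))
        A=np.c_[Q[:,:2]-Q[:,:2].mean(0),np.ones(len(Q))]; k=np.linalg.lstsq(A,Q[:,2],rcond=None)[0]
        print(f,l,len(Q),np.round(c,1),np.round(sz,1),round(a,1),'z',np.percentile(Q[:,2]*1000,[2,50,98]).round(1),'slope',k[:2].round(3))
E
python3 p.py 578.5 -21.2 215 6.7
```

```text
w5 cover 28874 [575.6 -14.4] [ 98.4 155.8] 6.7 z [130.7 132.2 133.6] slope [-0.006 -0.008]
w5 covertop 27602 [575.5 -14.4] [ 97.7 155.7] 6.7 z [131.1 132.2 133.6] slope [-0.004 -0.008]
w5 rim 8554 [578.3  -2.6] [150.8 181.9] 6.6 z [58.5 60.6 62.1] slope [ 0.    -0.001]
d5 cover 1523 [573.8 -18.8] [ 96.2 165.4] 6.8 z [124.2 132.8 134.6] slope [ 0.005 -0.02 ]
d5 covertop 1341 [574.  -19.1] [ 95.9 164.7] 6.8 z [131.4 133.  134.7] slope [-0.    -0.003]
d5 rim 1353 [578.6 -21.1] [149.5 220.9] 6.5 z [56.7 60.3 62.3] slope [-0.001 -0.002]
s5 cover 2277 [577.1 -22.5] [101.2 167.4] 6.3 z [123.5 133.7 136.1] slope [-0.046 -0.002]
s5 covertop 1941 [577.  -22.9] [101.  166.6] 6.6 z [131.7 133.9 136.1] slope [-0.011  0.002]
s5 rim 1957 [580.2 -21.2] [151.5 220.1] 6.5 z [56.2 61.6 63.7] slope [-0.003  0.003]
t 13.35 row [ 0.0001  0.0025 -0.0046] [-0.003  -0.0015 -0.0009] rows>= 0.1 pos [577.  -21.4 212.2] F [-0.2  0.4 -3.2] open 0.0149
```

View pics/c5.png

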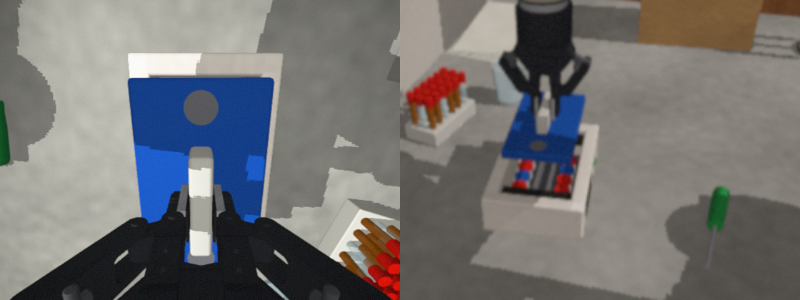

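Call:
apply_moves(
  rows=[0.001,0.0065,0.02,0,0,0,0.001,0.0065,0.045,0,0,0,0.001,0.0065,0.06,0,0,0,0.001,0.0065,0.07,0,0,0,0.001,0.0065,0.078,0,0,0,0.001,0.0065,0.083,0,0,0,0.001,0.0065,0.083,0,0,0],
)

```text
t: 14.05
tool_pos: [0.581, -0.0196, 0.163]
tool_rot: [-2.085, -2.344, 0.002]
contact_force: [-0.3, 0.2, -3.7]
opening: 0.0147
grip_force: 60.9
```

```bash
cat > c.py <<'E'
from h import *
import sys
n=sys.argv[1]
lo=float(sys.argv[2])
for cam in ['wrist','side','scene']:
    f=cam[0]+n; f={'w':'w','s':'s'}[cam[0]]+cam[1]+n; snap(cam,f)
    im,P=cloud(f); h,s,v=cv2.split(cv2.cvtColor(im,cv2.COLOR_BGR2HSV)); Z=P[...,2]
    near=(abs(P[...,0]-.58)<.15)&(abs(P[...,1]+.02)<.17)
    for l,m in (('cover',near&(h>105)&(h<125)&(s>170)&(Z>lo)),('rim',near&(abs(Z-.06)<.004)&(s<60))):
        Q=P[m]
        if len(Q)<30: continue
        c,sz,a=cv2.minAreaRect((Q[:,:2]*1000).astype(np.float32))
        A=np.c_[Q[:,:2]-Q[:,:2].mean(0),np.ones(len(Q))]; k=np.linalg.lstsq(A,Q[:,2],rcond=None)[0]
        print(f,l,len(Q),np.round(c,1),np.round(sz,1),round(a,1),'z',np.percentile(Q[:,2]*1000,[2,50,98]).round(1),'slope',k[:2].round(3))
o=ctrl.get_obs();print(o['t'],o['tool_pos'],o['contact_force'])
E
python3 c.py 6 .068; python3 -c "
import cv2,numpy as np
r=lambda f,s:cv2.resize(cv2.imread('pics/'+f+'.png')[s],(400,300))
cv2.imwrite('pics/c6.png',np.hstack([r('wr6',np.s_[:]),r('si6',np.s_[120:270,200:400])]))"
```

```text
wr6 cover 28853 [583.3 -12.8] [110.9 155.6] 6.7 z [82.9 84.3 85.6] slope [-0.002 -0.009]
wr6 rim 22881 [580.3 -20.3] [149.5 218.7] 6.7 z [58.7 60.6 62.1] slope [ 0.001 -0.001]
si6 cover 1475 [577.9 -15.3] [ 96.  163.5] 6.8 z [75.1 84.4 86.5] slope [ 0.    -0.021]
si6 rim 1454 [578.7 -21.4] [149.7 223.4] 6.6 z [56.8 60.3 62.2] slope [ 0.001 -0.003]
sc6 cover 2083 [583.9 -21.1] [ 99.9 166.8] 6.6 z [75.9 86.1 88.5] slope [-0.039 -0.005]
sc6 rim 1895 [578.7 -21.6] [153.7 219.8] 6.5 z [56.5 61.7 63.7] slope [-0.008  0.001]
14.2 [ 0.58149253 -0.01960876  0.16390927] [ 0.70599179 -0.49668257 -3.79846346]
```

View pics/c6.png

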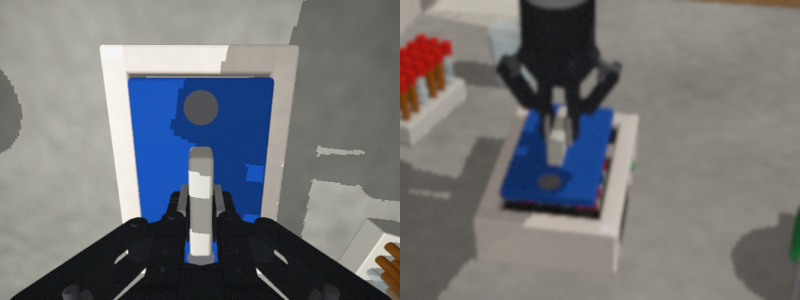

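```bash
cat > e.py <<'E'
from h import *
import sys
a=np.radians(6.7); U=np.array([[np.cos(a),np.sin(a)],[-np.sin(a),np.cos(a)]])
lo,hi=map(float,sys.argv[2:4])
for f in ['wr','si','sc']:
    im,P=cloud(f+sys.argv[1]); h,s,v=cv2.split(cv2.cvtColor(im,cv2.COLOR_BGR2HSV)); Z=P[...,2]
    B=(P[...,:2]-[.5785,-.0212])@U.T*1000
    near=(abs(B[...,0])<85)&(abs(B[...,1])<120)
    for l,m in (('cover',near&(h>105)&(h<125)&(s>150)&(Z>lo)&(Z<hi)),('rim',near&(abs(Z-.0605)<.003)&(s<60))):
        m=cv2.morphologyEx(m.astype(np.uint8),cv2.MORPH_OPEN,np.ones((3,3),np.uint8))>0
        Q=B[m]; print(f,l,len(Q),'x',np.percentile(Q[:,0],[.3,99.7]).round(1),'y',np.percentile(Q[:,1],[.3,99.7]).round(1))
E
python3 e.py 6 .080 .092
```

```text
wr cover 28889 x [-45.8  51.4] y [-60.3  85.6]
wr rim 22678 x [-72.   75.9] y [-41.  109.7]
si cover 1375 x [-47.5  48.1] y [-73.4  86.3]
si rim 1357 x [-74.3  74.8] y [-108.4  109.4]
sc cover 2070 x [-43.7  53.3] y [-83.7  82.5]
sc rim 1375 x [-72.8  76.3] y [-109.7  108.6]
```

Call:
apply_moves(
  rows=[0,-0.001,0.006,0,0,0,0,-0.001,0.012,0,0,0,0,-0.001,0.017,0,0,0,0,-0.001,0.021,0,0,0,0,-0.001,0.024,0,0,0,0,-0.001,0.026,0,0,0],
)

```text
t: 14.8
tool_pos: [0.5804, -0.0196, 0.1475]
tool_rot: [-2.085, -2.344, 0.002]
contact_force: [-1.3, 0.7, -0.4]
opening: 0.015
grip_force: 61.3
```

Call:
apply_moves(
  rows=[0,0,0.003,0,0,0,0,0,0.006,0,0,0,0,0,0.008,0,0,0,0,0,0.01,0,0,0,0,0,0.01,0,0,0],
)

```text
t: 15.3
tool_pos: [0.5811, -0.0199, 0.1435]
tool_rot: [-2.086, -2.345, 0.001]
contact_force: [-4.0, -0.7, 6.1]
opening: 0.0147
grip_force: 62.4
```

```bash
python3 c.py 7 .05|grep cover; python3 e.py 7 .05 .075
```

```text
wr7 cover 29087 [580.6 -13.4] [118.7 155.5] 6.6 z [63.3 64.8 66.1] slope [ 0.002 -0.012]
si7 cover 1377 [577.3 -15.6] [ 97.6 162.2] 7.0 z [60.  64.6 66.6] slope [ 0.004 -0.008]
sc7 cover 1470 [584.1 -21.6] [102.5 168.9] 6.6 z [59.2 66.  68.4] slope [-0.023 -0.006]
wr cover 29014 x [-45.7  51.8] y [-60.5  85.1]
wr rim 31007 x [-72.1  75.7] y [-100.1  109.6]
si cover 1404 x [-48.   48.5] y [-73.9  86.1]
si rim 1482 x [-74.1  74.7] y [-108.9  109.7]
sc cover 2093 x [-44.2  53.2] y [-83.9  83.3]
sc rim 1446 x [-73.   76.1] y [-110.   108.6]
```

Call:
apply_moves(
  rows=[0,0,0.003,0,0,0,0,0,0.006,0,0,0,0,0,0.009,0,0,0,0,0,0.012,0,0,0,0,0,0.012,0,0,0],
)

```text
t: 15.95
tool_pos: [0.5815, -0.0199, 0.1394]
tool_rot: [-2.085, -2.346, 0.002]
contact_force: [-11.8, 0.6, 21.4]
opening: 0.015
grip_force: 64.4
```

```bash
python3 c.py 8 .05|egrep 'cover|wr'; python3 e.py 8 .05 .075|grep cover
```

```text
wr8 cover 29098 [586.1 -12.5] [115.4 154.7] 6.7 z [59.2 60.7 62. ] slope [ 0.001 -0.012]
wr8 rim 35636 [580.2 -20. ] [149.8 217.9] 6.8 z [57.7 60.6 62. ] slope [0.001 0.   ]
si8 cover 1315 [578.6 -17.3] [ 96.5 163.4] 6.8 z [58.4 60.5 62.6] slope [-0.004 -0.003]
sc8 cover 1385 [582.5 -21. ] [ 98.7 167.9] 6.4 z [58.9 62.  64.3] slope [-0.009  0.   ]
wr cover 29006 x [-45.3  52.1] y [-60.6  85.1]
si cover 1334 x [-47.5  48.7] y [-76.7  85.1]
sc cover 1950 x [-43.7  52.9] y [-83.9  83.9]
```

Call:
apply_moves(
  rows=[0,-0.001,-0.004,0,0,0,0,-0.002,-0.008,0,0,0,0,-0.002,-0.008,0,0,0],
)

```text
t: 16.4
tool_pos: [0.5793, -0.0198, 0.1395]
tool_rot: [-2.085, -2.345, 0.001]
contact_force: [-1.7, 0.5, 3.0]
opening: 0.0148
grip_force: 61.7
```

Call:
apply_moves(
  rows=[0,0,0,0,0,0,0,0,0,0,0,0,0,0,0,0,0,0,0,0,0,0,0,0],
  grip=0.5,
)

```text
t: 16.8
tool_pos: [0.5793, -0.0198, 0.1392]
tool_rot: [-2.085, -2.345, 0.002]
contact_force: [0.2, 0.2, -1.1]
opening: 0.0425
grip_force: 0.0
```

Call:
apply_moves(
  rows=[0,0,-0.04,0,0,0,0,0,-0.1,0,0,0,0,0,-0.16,0,0,0,0,0,-0.19,0,0,0,0,0,-0.19,0,0,0],
)

```text
t: 17.3
tool_pos: [0.5815, -0.0202, 0.2575]
tool_rot: [2.086, 2.346, 0.005]
contact_force: [-0.5, -0.5, -0.6]
opening: 0.0426
grip_force: 0.0
```

```bash
python3 c.py 9 .05|egrep 'cover|wr'
cat > r.py <<'E'
from h import *
import sys
a=np.radians(6.7); U=np.array([[np.cos(a),np.sin(a)],[-np.sin(a),np.cos(a)]])
for f in ['wr','si','sc']:
    im,P=cloud(f+sys.argv[1]); h,s,v=cv2.split(cv2.cvtColor(im,cv2.COLOR_BGR2HSV)); Z=P[...,2]*1000
    B=(P[...,:2]-[.5785,-.0212])@U.T*1000; x,y=B[...,0],B[...,1]
    for l,e in (('+y',1),('-y',-1)):
        c=(abs(y*e-65)<10)&(abs(x)<35)&(abs(Z-60)<12); r=(abs(y*e-99)<6)&(abs(x)<60)&(abs(Z-60)<5)
        print(f,l,'cover-rim',round(np.median(Z[c])-np.median(Z[r]),2) if c.sum()>20 and r.sum()>20 else None,c.sum(),r.sum())
E
python3 r.py 9; python3 r.py 8; python3 p.py 579 -21 140 6.7
```

```text
wr9 cover 14817 [581.8 -19.1] [125.9 167.2] 6.2 z [59.2 60.7 62.3] slope [ 0.002 -0.003]
wr9 rim 14811 [580.5 -21.3] [150.3 219.8] 6.6 z [57.6 60.6 62.1] slope [0.    0.001]
si9 cover 1505 [576.5 -17.7] [ 96.7 162.9] 6.6 z [58.3 60.6 62.4] slope [ 0.004 -0.001]
sc9 cover 1317 [580.4 -21. ] [100.2 167.6] 6.9 z [57.4 62.1 64.4] slope [-0.017 -0.022]
wr +y cover-rim 0.1 1837 2153
wr -y cover-rim 0.08 1223 796
si +y cover-rim 0.32 201 226
si -y cover-rim 0.1 105 136
sc +y cover-rim 0.17 234 229
sc -y cover-rim 0.41 237 251
wr +y cover-rim 0.09 5784 7385
wr -y cover-rim None 647 19
si +y cover-rim 0.35 203 232
si -y cover-rim 0.1 33 65
sc +y cover-rim -0.05 230 224
sc -y cover-rim 0.01 245 254
t 17.45 row [-0.0025  0.0009  0.1858] [-0.0037 -0.0019  0.0001] rows>= 2.2 pos [579.  -19.9 251.5] F [ 0.1 -0.2 -0.6] open 0.0427
```

Both ends are within 0.4 mm of the rim in all three cameras. One last check of the whole scene before I hand it in.

```bash
python3 m.py si9 | egrep 'orange|grey tops\[2|cap'
```

```text
si9 orange[307 308  16  79] 548 c [425.7 316.1] size [  9.9 108.2] ang 5.0 z [51.7 87.  88.  88.8 90.3]
si9 grey tops[275 182  12  22] 154 c [578.1 -18.5] size [15.7 74.7] ang 6.8 z [84.5 87.4 88.2 88.9 90.3]
si9 grey tops[250 298  23  65] 454 c [507.2 320.8] size [ 10.6 110.4] ang 5.1 z [84.6 87.4 88.  88.8 90.2]
si9 grey tops[279 303  20  66] 465 c [465.3 317.7] size [ 10.2 109.9] ang 4.9 z [85.2 87.6 88.2 88.8 90.3]
si9 cap[128 277  17  16] 204 c [725.2 311.7] size [22.2 22.3] ang 48.6 z [ 96.1 104.6 109.  110.3 111.7]
```

View pics/si9.png

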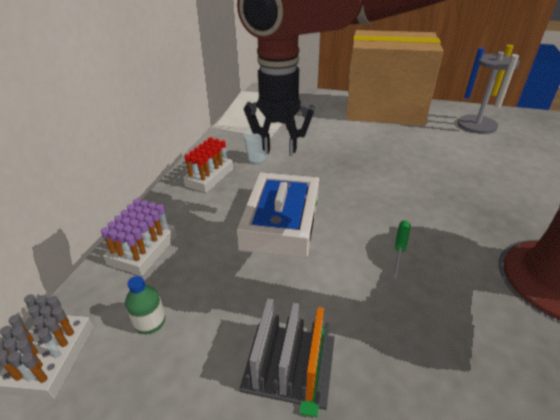

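The picture shows the divider in the green slot (315,350) and the cover flush in the bay (282,203), with the bystanders untouched and the gripper clear.

```bash
python3 -c "
from station import ctrl
print(ctrl.finish_job())"
```

```text
the job is handed in; nothing more can be done
None
```

I handed the job in at about 17.6 s: the divider is fully down in the green slot, the cover measured level and flush (within 0.4 mm of the rim at both ends), and the grey dividers, bottle and beaker were left in place; no verdict came back.

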